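# Guard the homogeniser and give it a test run

## Robot

A 6-joint arm with a two-finger parallel gripper is mounted at the origin on a cart in front of the work surface, level with it; the furniture and walls round the work are solid. World frame = base frame: x ahead of the robot, y to its left, z up, the work surface at z = 0. Lengths are in m, angles in rad, forces in N, time in s.
With the tool pointing down it reaches from about 0.275 to 0.725 m from the base axis. Payload 5.6 kg.
Tool frame: the origin (TCP) lies midway between the tips of the shut fingers; the grasp point (between the pads) lies 19 mm behind it; z points along the fingers, y is the line along which they close (so a half turn about z gives the same grasp; the last joint's range is limited). The gripper opens to 85 mm and grips with 20 to 120 N. Pads are 22 mm wide; open, the fingers measure 114 mm over their backs; the gripper's body (76 mm by 85 mm) begins 54 mm behind the grasp point. The pads swing forward as they close: fully open they stand 13 mm farther back than shut.
Start: joints at [-1.036, 0.255, 0.108, 0, -1.424, -0.285], TCP at [0.136, -0.533, 0.231] pointing down, gripper open.
Joint ranges: [-2.95, 2.95], [-1.21, 1.97], [-1.09, 1.5], [-2.87, 1.71], [-2.94, -0.07], [-3.05, 3.05]. Speed limits (rad/s): [2.57, 2.57, 3.14, 3.14, 3.14, 3.14].

## Interface

Orientations are given as a rotation vector (axis times angle).
In Python, from bench import manip gives the robot as it stands.
- The arm moves only by the tool arm_command, never from a script. Its argument "moves" is a list of rows, each an object with "translation": the shift along the tool's x, y, z in units of 25 mm (1.0 is 25 mm), a list of three; "twist": the turn, a rotation vector about the tool's x, y, z in units of 5 degrees (1.0 is 5 degrees), a list of three; "fingers": the opening in per cent of the stroke, from 0 (shut) to 100 (fully open). A call has exactly 10 rows; each row shifts and turns the commanded pose from where the row before left it, along the tool's axes as they then stand; what a row does not reach is not made up. A row lasts 1/8 s, in which the tool goes at most 62.5 mm and 10.7 degrees, less where a joint would pass 70% of its speed; a pose out of reach is approached as far as the arm can. A call is refused whole if a number of a shift passes 1 or a number of a turn 1, either way. A call with a gripper value outside its range is refused whole. The fingers move at their own pace and stop on an object; "newtons" is the grip in N (left out, the last holds). Time passes only in rows, so rows that do not move let the fingers close, or fill a call up. It gives the time, the measured TCP pose, the force, the opening and the grip force at its end, in the units of the state.
- manip.get_obs(): the state, without advancing time (a new reading comes with each control period).
- manip.grab_frame(name): name is "scene" or "side" or "wrist"; returns (picture, depth): 480x640x3 uint8, blue, green, red; 480x640 float32, m along the optical axis (not along the pixel's ray), 0 where there is no reading.
- manip.get_calibration(name): a dict with "intrinsics" (3x3 intrinsics, pixels), "world_from_camera" (4x4, takes a point from camera to world coordinates). Camera axes: x right, y down, z forward; pixel columns grow to the right and rows downward; lengths in m; the calibration is good to about 2 mm. A picture is of the moment at which its call begins: read the wrist's pose just before it. get_calibration takes no time and is no camera call; for the wrist camera it gives the pose at the moment of the call.
- manip.hand_in(): hands the job in; it is judged then, once.
The state is a dict: "clock": time; "joint_positions": joint angles; "qvel": joint speeds; "joint_torque": joint torques, N m; "tcp_pos": TCP position; "eef_rot": TCP orientation; "wrist_force": force on the tool from outside, world axes, zero at the start; "wrist_torque": the same for the moment, N m; "opening": finger opening in m; "grip_force": force on a finger pad.
Only numpy, scipy, OpenCV 4.12 (cv2) and the standard library are available. Lean on these libraries where they do the work, as an engineer would, in place of code of your own. Each camera call takes 0.05 s, during which the arm holds its last target. There are 200 camera calls.

## Task

The hand-held homogeniser is clamped on its side in its bench cradle. First hang the blue splash guard on the shaft between the two brass collars, with the shaft fully up in its slot, and let go of it. Then flip the red lock-off lever fully forward (towards the shaft end), squeeze the black paddle fully home against the body for about a second, and release it, leaving the lever forward, the guard hanging on the shaft and the dishes, flask, tube and beaker around undisturbed.

Things in the scene. Friction and masses are not known exactly. Their poses are not given: they have to be found in the camera images.
- homogeniser: Grey tool lying on its side in a fixed cradle. Origin on the bench under it (frame H): +x forward to the shaft, +y its left, z up, in mm. Body x -100 to 90, y -19 to 19 (+20 at the rubber strip), z 41 to 89, clamp straps to z 99 at x -85 and 65; battery to x -130. Cradle foot 8 high, x -107 to 83, y -47 to 63. The paddle is on the -y side, its place to squeeze at x about -4.
- shaft_seat (a point): Point on the shaft's axis midway between the two brass collars, 65 mm above the bench; axes as frame H. Steel shaft, 10 mm thick, along x of H from 110 to 240 mm, then a rotor head 16 mm thick to 260. Collars 18 mm thick at 147-153 and 193-199 (40 mm free between them).
- paddle (a joint): Black paddle switch, 104x6x26 mm (z 55 to 81), hinged upright at its rear end (H: x -45, y -22). 0 = released, standing out; 0.14 rad = squeezed home (parallel to the body, inner face 3 mm from it, outer face at y -28, stopped). Springs back to 0; about 13 N at paddle_press takes it home. While the lever is not flipped its tail blocks the paddle after 0.01 rad (0.06 if forced).
- paddle_press (a point): Point on the paddle's ribbed outer face at the place to squeeze, mid height (68 mm above the bench), 42 mm ahead of the paddle's hinge. The width across paddle and body here is about 54 mm released, 48 mm squeezed. The place is free of the lever by 25 mm.
- lever (a joint): Red lock-off lever on the paddle. 0 (to about 0.1) = locked, sticking straight out from the paddle's face; it turns about a vertical pin towards the shaft end; 1.3 rad = fully forward (stop), almost flat along the paddle. Light friction (about 1 N at its tip); stays where it is left.
- lever_tip (a point): End of the red lever, 28 mm from its pin, mid height (68 mm above the bench). The lever is a tab 22 mm high (z 57 to 79) and 5 mm thick with an 8 mm thick rounded end; point axes: -y points from the pin along the lever outwards, +x is the direction of its forward motion.
- lever_pivot (a point): Lever's pin (vertical axis), 3 mm inside the paddle's outer face, at homogeniser x about 24 mm.
- splash_guard: Loose blue C-shaped guard (80 g) on its feet, gap down, 93 high, 74 wide (y), 26 mm deep (x, the slot's axis), white grip tab on top 24 (y) x 14 mm (x). Origin: centre of underside, z up. Slot: mouth 15 mm, lips flared to 30 below it, 18 inside, V roof. Lower it over the shaft from above, x along the shaft either way; seated, its origin is 27 mm above the bench.
- guard_bore (a point): Where the shaft's axis lies in the guard when it is seated against the V roof: 37.9 mm above the guard's underside, on its middle.
- guard_grip (a point): Middle of the white grip tab, 76 mm above the guard's underside; grasp from above.
- petri_stack: Bystander: stack of clear dishes, 62 mm round, 49 mm high, origin under its centre.
- flask_amber: Bystander: conical flask with orange contents, 74 mm round, 102 mm high, origin under its centre.
- ctube_a: Bystander: standing centrifuge tube with blue cap, 34 mm round, 113 mm high, origin under its centre.
- beaker_clear: Bystander: clear beaker, 67x75 mm, 87 mm high, origin under its centre.
Not all that is in view belongs to the job. There is more than one size of the splash_guard; the job needs the smaller.

How it is judged:
By the outcome, as a careful person would: the job done as asked, in the order asked, and still so for the second after the job is handed in, with the robot touching nothing.
It also fails if it takes over 59 s, if anything falls off the work surface, if the arm or the gripper's body presses on something with over 40 N, if the wrist force passes 120 N, or if a joint passes its speed limit or range.

## Working session

There is one attempt and no reset: what is moved stays moved. The work goes in short steps, Python scripts to look and compute and a tool call to move; the robot and the scene stay as the last step left them, time stands still between calls to the robot, and variables do not carry over. Pictures are saved under pics/ and viewed, at most 10 in all, crops included, and the job is handed in when it is done.

Besides the shell and the picture viewer there is one more tool, called after ">>>" as a command line: name --argument value ..., lists and objects as JSON in quotes. arm_command: Moves the arm, as the interface text tells. Its arguments: {"type":"object","properties":{"moves":{"type":"array"},"newtons":{"type":"number"}},"required":["moves"]}

```bash
mkdir -p pics
python3 - <<'E'
from bench import manip
import cv2,numpy as np
np.set_printoptions(precision=4,suppress=True)
for n in("scene","side"):
    p,d=manip.grab_frame(n); c=manip.get_calibration(n)
    cv2.imwrite(f"pics/{n}0.png",p); np.savez(f"{n}0.npz",p=p,d=d,K=c["intrinsics"],T=c["world_from_camera"])
    print(n,c["intrinsics"],c["world_from_camera"])
print(manip.get_obs())
E
```

```text
scene [[495.2958   0.     318.9612]
 [  0.     495.2958 241.7714]
 [  0.       0.       1.    ]] [[-0.637  -0.5784  0.5095 -0.1239]
 [-0.7708  0.4836 -0.4147  0.5827]
 [-0.0066 -0.6569 -0.7539  1.1647]
 [ 0.      0.      0.      1.    ]]
side [[541.3442   0.     320.5709]
 [  0.     541.3442 244.0461]
 [  0.       0.       1.    ]] [[-0.9961 -0.0496  0.0734  0.4835]
 [-0.0875  0.6771 -0.7307  0.9257]
 [-0.0135 -0.7342 -0.6788  0.9415]
 [ 0.      0.      0.      1.    ]]
{'clock': 0.1, 'joint_positions': array([-1.0364,  0.2557,  0.1071, -0.0004, -1.4239, -0.2846]), 'qvel': array([ 0.0002, -0.0011,  0.0028,  0.0032, -0.0011, -0.0002]), 'joint_torque': array([ -0.0048, -38.76  ,  23.8472,   5.3781,  -0.0038,  -0.    ]), 'tcp_pos': array([ 0.1359, -0.5325,  0.2305]), 'eef_rot': array([ 0.3912, -3.1168, -0.0026]), 'wrist_force': array([ 0.8838, -0.1226, -0.4055]), 'wrist_torque': array([-0.0085,  0.0263, -0.0142]), 'grip_force': 0.0, 'opening': 0.08535295585342816}
```

View pics/scene0.png

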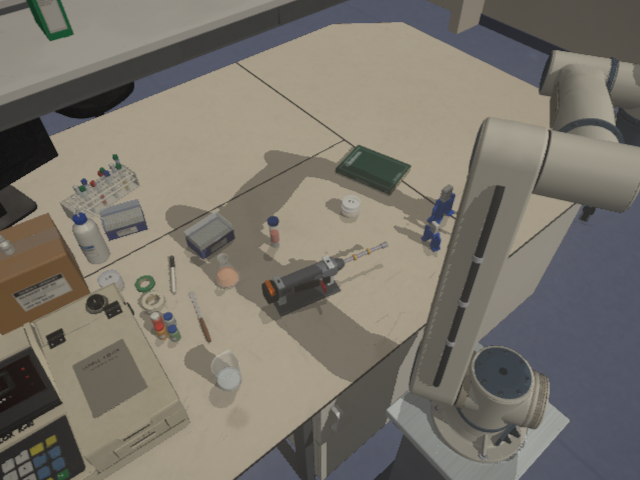

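View pics/side0.png

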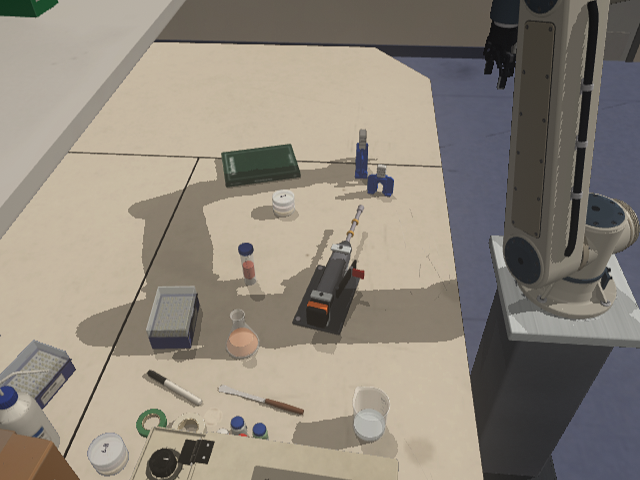

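The homogeniser is at scene (305,280) and side (330,280), with its shaft pointing to -y. The small guard is near scene (432,238) and side (380,182), and the larger one is behind it. The lever is red, at side (357,273).

```bash
cat > h.py <<'E'
import numpy as np,cv2
np.set_printoptions(precision=4,suppress=True)
def load(n):
    z=np.load(n+".npz"); return z["p"],z["d"],z["K"],z["T"]
def cloud(d,K,T):
    v,u=np.mgrid[:480,:640]; c=np.stack([(u-K[0,2])/K[0,0]*d,(v-K[1,2])/K[1,1]*d,d],-1)
    return c@T[:3,:3].T+T[:3,3]
def ray(u,v,K,T,z):
    r=T[:3,:3]@np.linalg.solve(K,[u,v,1.]); return T[:3,3]+r*(z-T[2,3])/r[2]
E
python3 - <<'E'
from h import *
p,d,K,T=load("scene0"); q,e,K2,T2=load("side0")
a=cv2.resize(p[175:325,250:460],None,fx=3.8,fy=3.8,interpolation=cv2.INTER_CUBIC)[:,:798]
cv2.imwrite("pics/c1.png",a)
b=cv2.resize(q[120:340,285:405],None,fx=2.7,fy=2.7,interpolation=cv2.INTER_CUBIC);cv2.imwrite("pics/c2.png",b)
for n in("scene0","side0"):
    p,d,K,T=load(n);P=cloud(d,K,T);hsv=cv2.cvtColor(p,cv2.COLOR_BGR2HSV)
    m=((hsv[...,0]>105)&(hsv[...,0]<130)&(hsv[...,1]>120)&(hsv[...,2]>50)&(d>0)).astype(np.uint8)
    m[(P[...,2]<.005)|(P[...,2]>.25)]=0
    k,l,s,c=cv2.connectedComponentsWithStats(m)
    for i in range(1,k):
        if s[i,4]>60:
            Q=P[l==i];print(n,c[i],s[i],Q.min(0),Q.max(0),np.median(Q,0))
    m=((hsv[...,0]<6)|(hsv[...,0]>174))&(hsv[...,1]>150)&(d>0)
    k,l,s,c=cv2.connectedComponentsWithStats(m.astype(np.uint8))
    for i in range(1,k):
        if s[i,4]>15: print("red",n,c[i],s[i,4],P[l==i].min(0),P[l==i].max(0))
E
```

```text
scene0 [ 79.4857 218.7048] [ 73 213  14  12 105] [1.0313 0.4782 0.1525] [1.0661 0.5087 0.1774] [1.0425 0.4942 0.1703]
red scene0 [158.7818 326.2727] 55 [0.662  0.4663 0.0443] [0.685  0.4851 0.0549]
side0 [  7.8485 396.5985] [  0 386  18  23 264] [1.0328 0.4771 0.155 ] [1.0601 0.5114 0.1744] [1.0419 0.4954 0.1701]
side0 [237.0941 421.1294] [232 417  11  10  85] [0.6796 0.4336 0.0444] [0.6982 0.4529 0.0532] [0.6887 0.4426 0.0481]
side0 [259.0879 428.1868] [254 424  12  10  91] [0.6362 0.4447 0.045 ] [0.6565 0.4633 0.0516] [0.6469 0.4536 0.0486]
red side0 [358.0385 272.7885] 52 [0.4741 0.0578 0.0601] [0.4973 0.0851 0.0799]
```

View pics/c1.png

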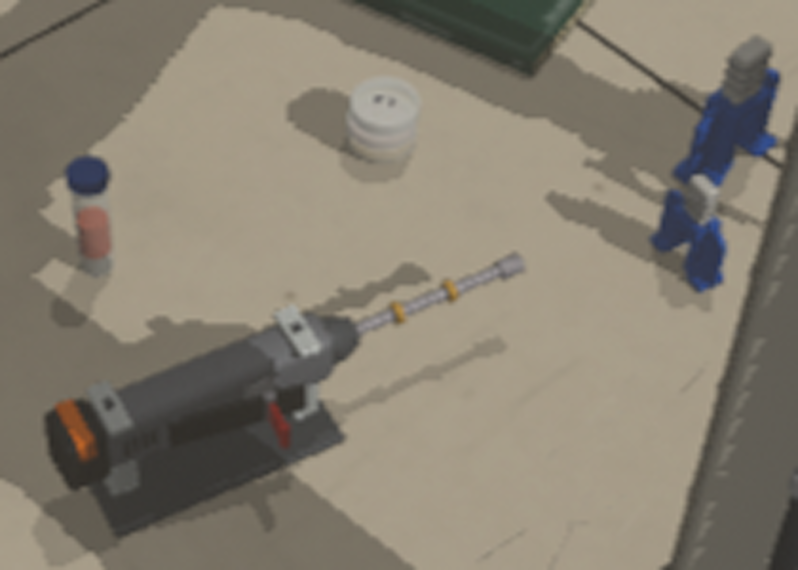

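View pics/c2.png

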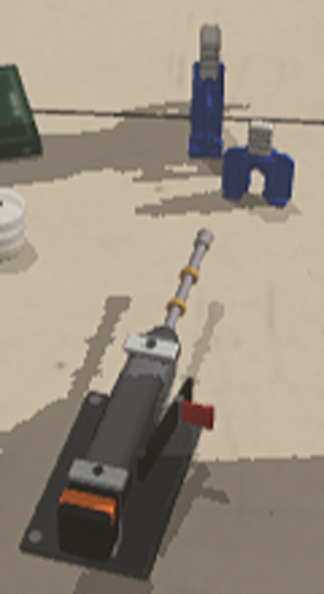

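The small guard faces side c2 (258,172), with its wide face towards the side camera, and its tab is white. The collars are at c2 (190,274) and (176,308), and the red lever sticks out at (198,415). The shaft and guard area is clear. Now for the precise measurements.

Run:
```python
from h import *
R={}
for n,bx in(("scene0",(345,240,395,268)),("side0",(340,200,368,245))):
    p,d,K,T=load(n);P=cloud(d,K,T);hsv=cv2.cvtColor(p,cv2.COLOR_BGR2HSV)
    x0,y0,x1,y1=bx; sub=np.zeros((480,640),bool);sub[y0:y1,x0:x1]=1
    g=sub&(hsv[...,0]>12)&(hsv[...,0]<28)&(hsv[...,1]>115)&(hsv[...,2]>80)
    k,l,s,c=cv2.connectedComponentsWithStats(g.astype(np.uint8))
    for i in range(1,k):
        if s[i,4]>4: print(n,"gold",s[i],c[i],ray(*c[i],K,T,.065),np.median(P[l==i],0))
    sh=sub&(P[...,2]>.055)&(P[...,2]<.085)&(d>0)
    Q=P[sh]; m=Q[:,:2].mean(0);u,_,vt=np.linalg.svd(Q[:,:2]-m);t=(Q[:,:2]-m)@vt[0]
    print(n,"shaft",sh.sum(),m,vt[0],t.min(),t.max(),"yaw",np.degrees(np.arctan2(*(vt[0]*-np.sign(vt[0][1]))[::-1])))
    # guards: points z>5mm
    big=(P[...,0]<.56)&(P[...,0]>.28)&(P[...,1]<-.15)&(P[...,1]>-.5)&(P[...,2]>.008)&(P[...,2]<.22)&(d>0)
    if n=="scene0": big[:, 470:]=0
    k,l,s,c=cv2.connectedComponentsWithStats(big.astype(np.uint8))
    for i in range(1,k):
        if s[i,4]>40:
            Q=P[l==i]; print("guard",s[i],c[i],Q.min(0),Q.max(0),p[l==i].mean(0))
    # body top
    b=(P[...,2]>.083)&(P[...,2]<.105)&(P[...,0]>.4)&(P[...,0]<.65)&(P[...,1]>-.15)&(P[...,1]<.25)&(d>0)
    k,l,s,c=cv2.connectedComponentsWithStats(b.astype(np.uint8))
    for i in range(1,k):
        if s[i,4]>100:
            Q=P[l==i]; m=Q[:,:2].mean(0);vt=np.linalg.svd(Q[:,:2]-m)[2]; print("body",s[i],m,vt[0],Q.min(0),Q.max(0))
```

```text
scene0 gold [367 249   3   5   9] [368.1111 250.7778] [ 0.5013 -0.1093  0.065 ] [ 0.4965 -0.1054  0.072 ]
scene0 gold [353 255   3   5   8] [354.375 256.625] [ 0.5106 -0.064   0.065 ] [ 0.5057 -0.0592  0.0725]
scene0 shaft 189 [ 0.5008 -0.1018] [0.211  0.9775] -0.06840463692071763 0.07227032801725003 yaw -102.18154561715588
guard [421 184  34  66 891] [438.5275 215.5028] [ 0.4011 -0.4796  0.0082] [ 0.5125 -0.2991  0.1353] [88.6319 73.4388 69.2245]
body [261 255  77  41 935] [0.5467 0.1123] [0.2099 0.9777] [ 0.5062 -0.0084  0.0831] [0.588  0.2158 0.103 ]
side0 gold [352 219   6   5  13] [355.     220.6154] [ 0.4999 -0.11    0.065 ] [ 0.4999 -0.1046  0.0703]
side0 gold [347 231   7   5  15] [350.4 232.6] [ 0.5093 -0.0641  0.065 ] [ 0.5079 -0.0576  0.0708]
side0 shaft 229 [ 0.5035 -0.088 ] [0.214  0.9768] -0.07988243125324768 0.09026844921124287 yaw -102.35401343503473
guard [355 130  13  49 461] [361.5011 154.1974] [ 0.4763 -0.4509  0.008 ] [ 0.5105 -0.3666  0.1327] [89.744  72.3102 69.885 ]
guard [367 165  27  30 461] [380.2798 180.3189] [ 0.4005 -0.3309  0.0081] [ 0.4736 -0.2977  0.0959] [91.5163 72.744  69.8959]
body [ 306  243   45   73 1242] [0.549 0.12 ] [0.2147 0.9767] [ 0.5065 -0.0051  0.083 ] [0.5889 0.2165 0.1002]
```

Run:
```python
from h import *
A=[]
for n in("scene0","side0"):
    p,d,K,T=load(n);P=cloud(d,K,T)
    m=(P[...,0]>.39)&(P[...,0]<.482)&(P[...,1]<-.28)&(P[...,1]>-.35)&(P[...,2]>.012)&(P[...,2]<.12)&(d>0)
    if n=="scene0": m[:,470:]=0
    Q=P[m];c=p[m].astype(int);blue=c[:,0]-c[:,2]>35
    A.append(Q); 
    print(n,m.sum(),"rect all",cv2.minAreaRect((Q[:,:2]*1000).astype(np.float32)))
    t=Q[(Q[:,2]>.068)]; print("tab",len(t),t.min(0),t.max(0),cv2.minAreaRect((t[:,:2]*1000).astype(np.float32)))
    if n=="side0": # front face line fit
        f=Q[(Q[:,2]<.05)&blue]; vt=np.linalg.svd(f[:,:2]-f[:,:2].mean(0))[2]; print("front",len(f),f[:,:2].mean(0),vt[0])
Q=np.vstack(A);print(cv2.minAreaRect((Q[:,:2]*1000).astype(np.float32)))
t=Q[Q[:,2]>.072];print(cv2.minAreaRect((t[:,:2]*1000).astype(np.float32)))
from scipy.spatial.transform import Rotation as Ro
print(Ro.from_rotvec([ 0.3912, -3.1168, -0.0026]).as_matrix())
```

```text
scene0 319 rect all ((437.33734130859375, -311.7284851074219), (72.3625717163086, 26.47357177734375), 2.369870662689209)
tab 74 [ 0.4255 -0.3243  0.0683] [ 0.4502 -0.304   0.0997] ((437.1599426269531, -314.8566589355469), (18.986324310302734, 24.804271697998047), 80.94139862060547)
side0 435 rect all ((437.2043151855469, -314.3375244140625), (31.59966468811035, 73.38125610351562), 86.44523620605469)
tab 82 [ 0.4262 -0.3237  0.0682] [ 0.4489 -0.303   0.0959] ((437.280029296875, -313.5396728515625), (22.79136848449707, 19.171733856201172), 11.36734390258789)
front 19 [ 0.4178 -0.3103] [ 0.9709 -0.2395]
((437.4335632324219, -314.35174560546875), (31.59966468811035, 73.840576171875), 86.44523620605469)
((437.8802490234375, -313.5157165527344), (21.137161254882812, 24.486940383911133), 88.78023529052734)
[[-0.969  -0.2471 -0.0005]
 [-0.2471  0.969   0.0016]
 [ 0.0001  0.0017 -1.    ]]
```

>>> arm_command --moves '[{"translation": [-1,0.4,0],"twist": [0,0,0],"fingers": 100},{"translation": [-1,0.4,0],"twist": [0,0,0],"fingers": 100},{"translation": [-1,0.4,0],"twist": [0,0,0],"fingers": 100},{"translation": [-1,0.4,0],"twist": [0,0,0],"fingers": 100},{"translation": [-1,0.4,0],"twist": [0,0,0],"fingers": 100},{"translation": [-1,0.4,0],"twist": [0,0,0],"fingers": 100},{"translation": [-1,0.4,0],"twist": [0,0,0],"fingers": 100},{"translation": [-1,0.4,0],"twist": [0,0,0],"fingers": 100},{"translation": [-1,0.4,0],"twist": [0,0,0],"fingers": 100},{"translation": [-1,0.4,0],"twist": [0,0,0],"fingers": 100}]'

```text
clock: 1.35
tcp_pos: [0.354, -0.3734, 0.2308]
eef_rot: [0.391, -3.117, -0.001]
wrist_force: [0.7, -1.3, -0.1]
opening: 0.0856
grip_force: 0.0
```

>>> arm_command --moves '[{"translation": [-0.96,0.38,0],"twist": [0,0,0],"fingers": 100},{"translation": [-0.96,0.38,0],"twist": [0,0,0],"fingers": 100},{"translation": [-0.96,0.38,0],"twist": [0,0,0],"fingers": 100},{"translation": [-0.96,0.38,0],"twist": [0,0,0],"fingers": 100},{"translation": [0,0,0],"twist": [0,0,0.95],"fingers": 100},{"translation": [0,0,0],"twist": [0,0,0.95],"fingers": 100},{"translation": [0,0,0],"twist": [0,0,0.95],"fingers": 100},{"translation": [0,0,0],"twist": [0,0,0],"fingers": 100},{"translation": [0,0,0],"twist": [0,0,0],"fingers": 100},{"translation": [0,0,0],"twist": [0,0,0],"fingers": 100}]'

```text
clock: 2.6
tcp_pos: [0.4371, -0.3137, 0.2312]
eef_rot: [0.003, -3.142, -0.0]
wrist_force: [1.5, -0.2, 0.6]
opening: 0.0852
grip_force: 0.0
```

```bash
cat > w.py <<'E'
from bench import manip
from h import *
from scipy.spatial.transform import Rotation as Ro
def state():
    o=manip.get_obs();R=Ro.from_rotvec(o["eef_rot"]).as_matrix()
    print("t",o["clock"],"tcp",o["tcp_pos"],"F",o["wrist_force"],"open",o["opening"],"grip",o["grip_force"]);print("yawY",np.degrees(np.arctan2(R[1,1],R[0,1])),"z",R[:,2]);return o,R
def wrist(tag,n="wrist"):
    c=manip.get_calibration(n);p,d=manip.grab_frame(n)
    np.savez(tag+".npz",p=p,d=d,K=c["intrinsics"],T=c["world_from_camera"]);cv2.imwrite(f"pics/{tag}.png",p)
E
python3 - <<'E'
from w import *
state();wrist("w1")
p,d,K,T=load("w1");P=cloud(d,K,T);print(T)
m=(P[...,0]>.38)&(P[...,0]<.482)&(P[...,1]<-.26)&(P[...,1]>-.36)&(P[...,2]>.012)&(P[...,2]<.12)&(d>0)
for lo,hi in((.012,.12),(.045,.066),(.085,.1)):
    Q=P[m&(P[...,2]>lo)&(P[...,2]<hi)];print(lo,len(Q),len(Q) and (cv2.minAreaRect((Q[:,:2]*1000).astype(np.float32)),np.median(Q,0)))
E
```

```text
t 2.6 tcp [ 0.4371 -0.3137  0.2312] F [ 1.4769 -0.1608  0.5778] open 0.08523362185686738 grip 0.0
yawY 90.11015609848852 z [-0.0001  0.     -1.    ]
[[-0.0018  0.966   0.2585  0.3725]
 [ 1.      0.0016  0.0008 -0.3138]
 [ 0.0004  0.2585 -0.966   0.374 ]
 [ 0.      0.      0.      1.    ]]
0.012 1755 (((437.61029052734375, -318.25579833984375), (23.909311294555664, 73.36101531982422), 79.95671081542969), array([ 0.4303, -0.3174,  0.0593]))
0.045 900 (((437.64898681640625, -318.2626647949219), (23.909311294555664, 73.2824478149414), 79.95671081542969), array([ 0.4266, -0.3162,  0.0572]))
0.085 649 (((437.8551330566406, -318.3804016113281), (14.459928512573242, 24.759592056274414), 79.4538345336914), array([ 0.4364, -0.3181,  0.0928]))
```

View pics/w1.png

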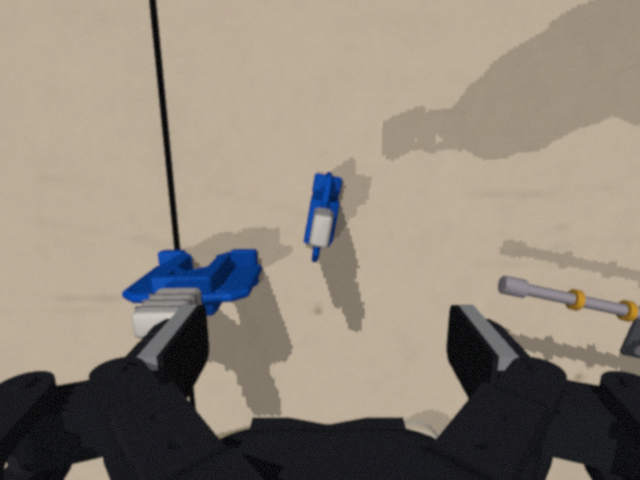

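The small guard is at wrist (322,215), yawed about 10°, with its tab between the open fingers. The larger guard at (190,290) lies clear to the left.

>>> arm_command --moves '[{"translation": [0,-0.18,0],"twist": [0,0,1],"fingers": 100},{"translation": [0,0,0],"twist": [0,0,1],"fingers": 100},{"translation": [0,0,0.97],"twist": [0,0,0],"fingers": 100},{"translation": [0,0,0.97],"twist": [0,0,0],"fingers": 100},{"translation": [0,0,0.97],"twist": [0,0,0],"fingers": 100},{"translation": [0,0,0.97],"twist": [0,0,0],"fingers": 100},{"translation": [0,0,0.97],"twist": [0,0,0],"fingers": 100},{"translation": [0,0,0.97],"twist": [0,0,0],"fingers": 100},{"translation": [0,0,0.97],"twist": [0,0,0],"fingers": 100},{"translation": [0,0,0],"twist": [0,0,0],"fingers": 100}]'

```text
clock: 3.9
tcp_pos: [0.4358, -0.3176, 0.0599]
eef_rot: [-0.272, -3.126, -0.002]
wrist_force: [-0.2, 0.0, 0.3]
opening: 0.0853
grip_force: 0.0
```

>>> arm_command --moves '[{"translation": [0,0,0],"twist": [0,0,0],"fingers": 0},{"translation": [0,0,0],"twist": [0,0,0],"fingers": 0},{"translation": [0,0,0],"twist": [0,0,0],"fingers": 0},{"translation": [0,0,0],"twist": [0,0,0],"fingers": 0},{"translation": [0,0,0],"twist": [0,0,0],"fingers": 0},{"translation": [0,0,0],"twist": [0,0,0],"fingers": 0},{"translation": [0,0,0],"twist": [0,0,0],"fingers": 0},{"translation": [0,0,0],"twist": [0,0,0],"fingers": 0},{"translation": [0,0,0],"twist": [0,0,0],"fingers": 0},{"translation": [0,0,0],"twist": [0,0,0],"fingers": 0}]' --newtons 40

```text
clock: 5.15
tcp_pos: [0.4374, -0.3184, 0.062]
eef_rot: [0.272, 3.129, -0.001]
wrist_force: [-1.0, 0.3, 5.9]
opening: 0.0132
grip_force: 42.4
```

Run:
```python
from w import *
state()
p,d,K,T=load("w1");P=cloud(d,K,T);hsv=cv2.cvtColor(p,cv2.COLOR_BGR2HSV)
g=(hsv[...,0]>12)&(hsv[...,0]<28)&(hsv[...,1]>150)&(hsv[...,2]>80)
k,l,s,c=cv2.connectedComponentsWithStats(g.astype(np.uint8))
for i in range(1,k):
    if s[i,4]>20: print("gold",s[i],c[i],ray(*c[i],K,T,.065),np.median(P[l==i],0))
```

```text
t 5.15 tcp [ 0.4374 -0.3184  0.062 ] F [-1.0133  0.2523  5.92  ] open 0.013223245912150721 grip 42.435556054115295
yawY 80.07483834660705 z [ 0.0006 -0.0006 -1.    ]
gold [568 290  17  19 163] [578.1472 299.9141] [ 0.5021 -0.1043  0.065 ] [ 0.4989 -0.1088  0.0721]
gold [620 301  18  19 177] [630.5198 311.322 ] [ 0.5123 -0.0585  0.065 ] [ 0.5089 -0.064   0.072 ]
```

>>> arm_command --moves '[{"translation": [0,0,-0.6],"twist": [0,0,0],"fingers": 0},{"translation": [0,0,-0.9],"twist": [0,0,0],"fingers": 0},{"translation": [0,0,-0.9],"twist": [0,0,0],"fingers": 0},{"translation": [0,0,-0.9],"twist": [0,0,0],"fingers": 0},{"translation": [0,0,-0.9],"twist": [0,0,0],"fingers": 0},{"translation": [0,0,-0.9],"twist": [0,0,0],"fingers": 0},{"translation": [-0.1,0.9,0],"twist": [0,0,0],"fingers": 0},{"translation": [-0.1,0.9,0],"twist": [0,0,0],"fingers": 0},{"translation": [-0.1,0.9,0],"twist": [0,0,0],"fingers": 0},{"translation": [-0.1,0.9,0],"twist": [0,0,0],"fingers": 0}]'

```text
clock: 6.4
tcp_pos: [0.4624, -0.2304, 0.1893]
eef_rot: [-0.272, -3.129, -0.001]
wrist_force: [-0.3, 0.1, -0.4]
opening: 0.0135
grip_force: 41.5
```

>>> arm_command --moves '[{"translation": [-0.1,0.9,0],"twist": [0,0,0],"fingers": 0},{"translation": [-0.1,0.9,0],"twist": [0,0,0],"fingers": 0},{"translation": [-0.1,0.9,0],"twist": [0,0,0],"fingers": 0},{"translation": [-0.1,0.9,0],"twist": [0,0,0],"fingers": 0},{"translation": [-0.1,0.9,0],"twist": [0,0,0],"fingers": 0},{"translation": [-0.1,0.9,0],"twist": [0,0,0],"fingers": 0},{"translation": [-0.04,0.64,0],"twist": [0,0,0],"fingers": 0},{"translation": [0,0,0],"twist": [0,0,0.45],"fingers": 0},{"translation": [0,0,0],"twist": [0,0,0],"fingers": 0},{"translation": [0,0,0],"twist": [0,0,0],"fingers": 0}]'

```text
clock: 7.65
tcp_pos: [0.5042, -0.0854, 0.1891]
eef_rot: [-0.333, -3.124, -0.0]
wrist_force: [0.5, 1.6, -0.4]
opening: 0.0135
grip_force: 41.5
```

Run:
```python
from w import *
o,R=state();wrist("w2");wrist("sd2","side");wrist("sc2","scene")
ims=[]
for n,bx in(("w2",None),("sd2",(290,150,450,270))):
    p=load(n)[0]
    if bx: x0,y0,x1,y1=bx;p=cv2.resize(p[y0:y1,x0:x1],(400,300),interpolation=cv2.INTER_CUBIC)
    else: p=cv2.resize(p,(400,300),interpolation=cv2.INTER_AREA)
    ims.append(p)
cv2.imwrite("pics/m2.png",np.hstack(ims))
p,d,K,T=load("w2");P=cloud(d,K,T);hsv=cv2.cvtColor(p,cv2.COLOR_BGR2HSV)
g=(hsv[...,0]>12)&(hsv[...,0]<28)&(hsv[...,1]>150)&(hsv[...,2]>80)
k,l,s,c=cv2.connectedComponentsWithStats(g.astype(np.uint8))
for i in range(1,k):
    if s[i,4]>20: print("gold",s[i],c[i],ray(*c[i],K,T,.069),np.median(P[l==i],0))
b=(hsv[...,0]>105)&(hsv[...,0]<130)&(hsv[...,1]>120)&(d>0)&(P[...,2]>.1)
Q=P[b];print("blue",len(Q),Q.min(0),Q.max(0))
```

```text
t 7.65 tcp [ 0.5042 -0.0854  0.1891] F [ 0.4816  1.583  -0.3715] open 0.013518270590131533 grip 41.45538926124573
yawY 77.8323499083368 z [-0.0001  0.     -1.    ]
gold [290 227   9  23 171] [294.3743 238.3918] [ 0.5005 -0.1073  0.069 ] [ 0.4995 -0.1068  0.0731]
gold [358 228   9  22 171] [362.1287 238.3275] [ 0.5102 -0.0622  0.069 ] [ 0.5089 -0.0624  0.073 ]
blue 4334 [ 0.4683 -0.1356  0.1301] [ 0.5206 -0.0392  0.2789]
```

View pics/m2.png

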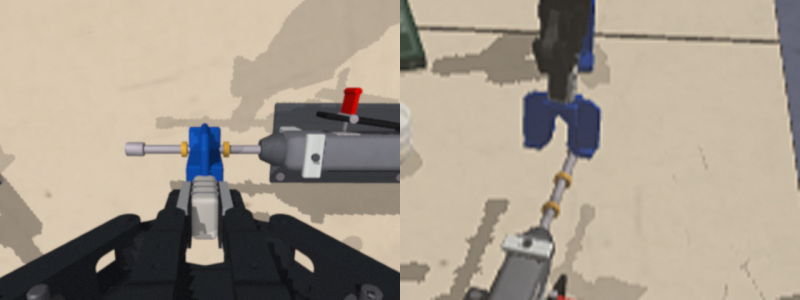

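The guard is held straight above the shaft with its blue body centred between the collars (m2 185 and 226, 148), so I'm lowering it.

>>> arm_command --moves '[{"translation": [-0.06,0,0.5],"twist": [0,0,0],"fingers": 0},{"translation": [0,0,0.5],"twist": [0,0,0],"fingers": 0},{"translation": [0,0,0.5],"twist": [0,0,0],"fingers": 0},{"translation": [0,0,0.5],"twist": [0,0,0],"fingers": 0},{"translation": [0,0,0.4],"twist": [0,0,0],"fingers": 0},{"translation": [0,0,0.4],"twist": [0,0,0],"fingers": 0},{"translation": [0,0,0.4],"twist": [0,0,0],"fingers": 0},{"translation": [0,0,0.3],"twist": [0,0,0],"fingers": 0},{"translation": [0,0,0.2],"twist": [0,0,0],"fingers": 0},{"translation": [0,0,0],"twist": [0,0,0],"fingers": 0}]'

```text
clock: 9.05
tcp_pos: [0.5057, -0.0856, 0.0963]
eef_rot: [-0.333, -3.123, 0.0]
wrist_force: [1.0, 0.0, -1.6]
opening: 0.0131
grip_force: 41.5
```

>>> arm_command --moves '[{"translation": [0,0,0.08],"twist": [0,0,0],"fingers": 0},{"translation": [0,0,0.08],"twist": [0,0,0],"fingers": 0},{"translation": [0,0,0.08],"twist": [0,0,0],"fingers": 0},{"translation": [0,0,0.04],"twist": [0,0,0],"fingers": 0},{"translation": [0,0,0.04],"twist": [0,0,0],"fingers": 0},{"translation": [0,0,0],"twist": [0,0,0],"fingers": 0},{"translation": [0,0,0],"twist": [0,0,0],"fingers": 0},{"translation": [0,0,0],"twist": [0,0,0],"fingers": 0},{"translation": [0,0,0],"twist": [0,0,0],"fingers": 0},{"translation": [0,0,0],"twist": [0,0,0],"fingers": 0}]'

```text
clock: 10.3
tcp_pos: [0.5061, -0.0857, 0.089]
eef_rot: [0.333, 3.123, -0.0]
wrist_force: [-0.9, 0.8, 6.4]
opening: 0.0132
grip_force: 42.2
```

Contact shows as 6 N upwards at the expected height, so the guard is seated. Releasing it and retreating.

>>> arm_command --moves '[{"translation": [0,0,0],"twist": [0,0,0],"fingers": 45},{"translation": [0,0,0],"twist": [0,0,0],"fingers": 45},{"translation": [0,0,0],"twist": [0,0,0],"fingers": 45},{"translation": [0,0,0],"twist": [0,0,0],"fingers": 45},{"translation": [0,0,0],"twist": [0,0,0],"fingers": 45},{"translation": [0,0,-0.4],"twist": [0,0,0],"fingers": 45},{"translation": [0,0,-0.9],"twist": [0,0,0],"fingers": 45},{"translation": [0,0,-0.9],"twist": [0,0,0],"fingers": 45},{"translation": [0,0,-0.9],"twist": [0,0,0],"fingers": 45},{"translation": [0,0,-0.9],"twist": [0,0,0],"fingers": 45}]'

```text
clock: 11.55
tcp_pos: [0.5059, -0.0856, 0.1902]
eef_rot: [0.333, 3.123, 0.0]
wrist_force: [0.8, -0.7, 0.4]
opening: 0.0383
grip_force: 0.0
```

>>> arm_command --moves '[{"translation": [0.24,0.8,0],"twist": [0,0,0],"fingers": 0},{"translation": [0.24,0.8,0],"twist": [0,0,0],"fingers": 0},{"translation": [0.24,0.8,0],"twist": [0,0,0],"fingers": 0},{"translation": [0.24,0.8,0],"twist": [0,0,0],"fingers": 0},{"translation": [0.24,0.8,0],"twist": [0,0,0],"fingers": 0},{"translation": [0.24,0.8,0],"twist": [0,0,0],"fingers": 0},{"translation": [0.24,0.8,0],"twist": [0,0,0],"fingers": 0},{"translation": [0.24,0.8,0],"twist": [0,0,0],"fingers": 0},{"translation": [0.24,0.8,0],"twist": [0,0,0],"fingers": 0},{"translation": [0.24,0.72,0],"twist": [0,0,0],"fingers": 0}]'

```text
clock: 12.8
tcp_pos: [0.489, 0.1215, 0.1892]
eef_rot: [0.333, 3.123, 0.001]
wrist_force: [-0.4, 0.3, -0.0]
opening: -0.0001
grip_force: 0.0
```

Run:
```python
from w import *
o,R=state();wrist("w3");wrist("sd3","side");wrist("sc3","scene")
x0,y0,x1,y1=290,150,450,270
p=load("sd3")[0];a=cv2.resize(p[y0:y1,x0:x1],(400,300),interpolation=cv2.INTER_CUBIC)
b=cv2.resize(load("w3")[0],(400,300),interpolation=cv2.INTER_AREA)
cv2.imwrite("pics/m3.png",np.hstack([b,a]))
seat=np.array([.5058,-.0855]);yw=np.radians(-102.2);hx=np.array([np.cos(yw),np.sin(yw)]);hy=np.array([-hx[1],hx[0]]);O=seat-.173*hx
H=lambda P:np.stack([(P[...,:2]-O)@hx*1000,(P[...,:2]-O)@hy*1000,P[...,2]*1000],-1)
print("tcp H",H(o["tcp_pos"]))
for n in("w3","sd3","sc3"):
    p,d,K,T=load(n);P=H(cloud(d,K,T));hsv=cv2.cvtColor(p,cv2.COLOR_BGR2HSV)
    r=((hsv[...,0]<6)|(hsv[...,0]>174))&(hsv[...,1]>150)&(d>0)&(abs(P[...,0]-25)<40)&(P[...,1]<-20)&(P[...,1]>-90)
    if r.sum()>5: Q=P[r];print(n,"red",r.sum(),Q.min(0),Q.max(0),np.median(Q,0))
    b=(hsv[...,0]>105)&(hsv[...,0]<130)&(hsv[...,1]>120)&(d>0)&(abs(P[...,0]-173)<40)&(abs(P[...,1])<60)
    if b.sum()>5: Q=P[b];print(n,"blue",b.sum(),np.percentile(Q,1,0),np.percentile(Q,99,0))
```

```text
t 12.8 tcp [0.489  0.1215 0.1892] F [-0.3947  0.3356 -0.0353] open -7.225291851884892e-05 grip 0.0
yawY 77.81800075436583 z [ 0.0008  0.0004 -1.    ]
tcp H [-25.7464 -60.163  189.2092]
w3 red 488 [ 16.8317 -65.6806   5.4313] [ 39.1332 -22.3178  81.4975] [ 20.5715 -54.1599  78.5271]
w3 blue 4785 [159.745  -35.8677  33.0093] [180.8039  33.6184  87.543 ]
sd3 red 39 [ 14.6607 -66.2782  59.4673] [ 42.3398 -38.3308  78.6227] [ 19.2284 -54.0441  73.3857]
sd3 blue 21 [159.3763 -36.9757  30.8169] [173.3035  32.6728  87.695 ]
sc3 red 22 [ 17.0456 -68.0335  57.9603] [ 30.6092 -35.6557  84.7889] [ 20.7822 -57.112   76.4875]
sc3 blue 50 [158.9694 -36.8685  32.3245] [183.6472   2.7958  88.0823]
```

View pics/m3.png

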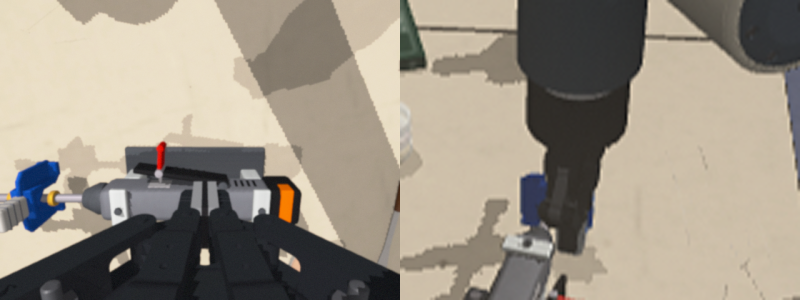

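The guard hangs level with its shoulder at z 87.6 mm, as expected when seated. The lever is upright at m3 (160,155), and the shut fingers are behind it.

>>> arm_command --moves '[{"translation": [0,0,0.89],"twist": [0,0,0],"fingers": 0},{"translation": [0,0,0.89],"twist": [0,0,0],"fingers": 0},{"translation": [0,0,0.89],"twist": [0,0,0],"fingers": 0},{"translation": [0,0,0.89],"twist": [0,0,0],"fingers": 0},{"translation": [0,0,0.89],"twist": [0,0,0],"fingers": 0},{"translation": [0,0,0.89],"twist": [0,0,0],"fingers": 0},{"translation": [0,0,0],"twist": [0,0,0],"fingers": 0},{"translation": [0,-0.4,0],"twist": [0,0,0],"fingers": 0},{"translation": [0,-0.4,0],"twist": [0,0,0],"fingers": 0},{"translation": [0,-0.3,0],"twist": [0,0,0],"fingers": 0}]'

```text
clock: 14.2
tcp_pos: [0.4833, 0.093, 0.0558]
eef_rot: [0.334, 3.123, 0.001]
wrist_force: [-0.6, 0.7, 0.6]
opening: 0.0003
grip_force: 0.0
```

>>> arm_command --moves '[{"translation": [0,-0.2,0],"twist": [0,0,0],"fingers": 0},{"translation": [0,-0.2,0],"twist": [0,0,0],"fingers": 0},{"translation": [0,-0.2,0],"twist": [0,0,0],"fingers": 0},{"translation": [0,-0.2,0],"twist": [0,0,0],"fingers": 0},{"translation": [0,-0.2,0],"twist": [0,0,0],"fingers": 0},{"translation": [0,-0.2,0],"twist": [0,0,0],"fingers": 0},{"translation": [0,-0.2,0],"twist": [0,0,0],"fingers": 0},{"translation": [0,-0.2,0],"twist": [0,0,0],"fingers": 0},{"translation": [0,0,0],"twist": [0,0,0],"fingers": 0},{"translation": [0,0,0],"twist": [0,0,0],"fingers": 0}]'

```text
clock: 15.45
tcp_pos: [0.4739, 0.054, 0.0548]
eef_rot: [-0.334, -3.122, 0.002]
wrist_force: [-0.1, -0.6, 0.6]
opening: 0.0
grip_force: 0.5
```

```bash
cat >> w.py <<'E'
seat=np.array([.5058,-.0855]);yw=np.radians(-102.2);hx=np.array([np.cos(yw),np.sin(yw)]);hy=np.array([-hx[1],hx[0]]);O=seat-.173*hx
H=lambda P:np.stack([(P[...,:2]-O)@hx*1000,(P[...,:2]-O)@hy*1000,P[...,2]*1000],-1)
def red(n):
    p,d,K,T=load(n);P=H(cloud(d,K,T));hsv=cv2.cvtColor(p,cv2.COLOR_BGR2HSV)
    r=((hsv[...,0]<6)|(hsv[...,0]>174))&(hsv[...,1]>150)&(d>0)&(abs(P[...,0]-30)<40)&(P[...,1]<-20)&(P[...,1]>-90)&(P[...,2]>50)
    if r.sum()>5:
        Q=P[r];v=np.linalg.svd(Q[:,:2]-Q[:,:2].mean(0))[2][0];v*=np.sign(v[0]);print(n,"red",r.sum(),Q.min(0),Q.max(0),"angle from paddle-normal",np.arctan2(v[0],-v[1])+.14)
E
python3 - <<'E'
from w import *
o,R=state();print("tcp H",H(o["tcp_pos"]));wrist("w4");wrist("sc4","scene");red("w4");red("sc4")
E
```

```text
t 15.45 tcp [0.4739 0.054  0.0548] F [-0.1158 -0.5862  0.5961] open 1.983114903721907e-05 grip 0.503174364566803
yawY 77.79978893649701 z [-0.0017 -0.0011 -1.    ]
tcp H [ 43.3772 -60.6219  54.7526]
```

>>> arm_command --moves '[{"translation": [-0.03,0,0],"twist": [0,0,0],"fingers": 0},{"translation": [-0.03,0,0],"twist": [0,0,0],"fingers": 0},{"translation": [-0.03,0,0],"twist": [0,0,0],"fingers": 0},{"translation": [-0.03,0,0],"twist": [0,0,0],"fingers": 0},{"translation": [0,0,0],"twist": [0,0,0],"fingers": 0},{"translation": [0,0,0],"twist": [0,0,0],"fingers": 0},{"translation": [0,0,0],"twist": [0,0,0],"fingers": 0},{"translation": [0,0,0],"twist": [0,0,0],"fingers": 0},{"translation": [0,0,0],"twist": [0,0,0],"fingers": 0},{"translation": [0,0,0],"twist": [0,0,0],"fingers": 0}]'

```text
clock: 16.8
tcp_pos: [0.4777, 0.0541, 0.055]
eef_rot: [0.333, 3.124, 0.0]
wrist_force: [-4.0, -0.1, -1.4]
opening: -0.0003
grip_force: 1.5
```

The inward push meets 4 N, so the lever is at its stop. I'm backing out, going up and then moving over the paddle.

>>> arm_command --moves '[{"translation": [0.4,0,0],"twist": [0,0,0],"fingers": 0},{"translation": [0.8,0,0],"twist": [0,0,0],"fingers": 0},{"translation": [0,0,-0.8],"twist": [0,0,0],"fingers": 0},{"translation": [0,0,-0.9],"twist": [0,0,0],"fingers": 0},{"translation": [0,0,-0.9],"twist": [0,0,0],"fingers": 0},{"translation": [0,0,-0.9],"twist": [0,0,0],"fingers": 0},{"translation": [0,0,-0.9],"twist": [0,0,0],"fingers": 0},{"translation": [0,0,-0.9],"twist": [0,0,0],"fingers": 0},{"translation": [0,0,0],"twist": [0,0,0],"fingers": 100},{"translation": [0,0,0],"twist": [0,0,0],"fingers": 100}]'

```text
clock: 18.05
tcp_pos: [0.4484, 0.0606, 0.1874]
eef_rot: [0.333, 3.123, 0.001]
wrist_force: [-0.0, 0.0, -0.3]
opening: 0.0361
grip_force: 0.0
```

Run:
```python
from w import *
o,R=state();print("tcp H",H(o["tcp_pos"]),o["joint_positions"]);wrist("w5");wrist("sd5","side");wrist("sc5","scene");[red(n) for n in("w5","sd5","sc5")]
```

```text
t 18.05 tcp [0.4484 0.0606 0.1874] F [-0.0241  0.0182 -0.3003] open 0.03614200148958586 grip 0.0
yawY 77.82437401486234 z [ 0.0011  0.0007 -1.    ]
tcp H [ 42.2892 -86.9897 187.4492] [ 0.4826  0.0802 -0.2177 -0.0001 -1.2716 -2.2659]
w5 red 647 [ 27.2245 -49.5269  57.3119] [ 52.741  -36.9523  81.1839] angle from paddle-normal 1.3178304878731395
sd5 red 48 [ 26.3711 -50.0378  60.3322] [ 50.7316 -38.7631  78.8063] angle from paddle-normal 1.3339966890185515
sc5 red 46 [ 28.6353 -51.3322  59.9398] [ 48.7963 -36.7365  81.9652] angle from paddle-normal 1.2066130814573541
```

View pics/w5.png

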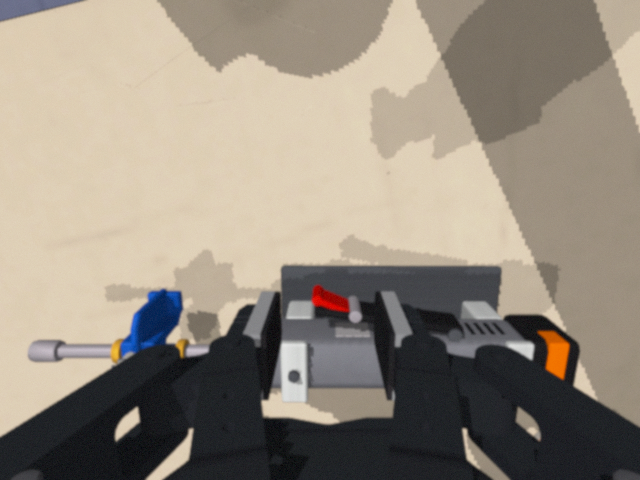

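The lever lies forward at w5 (335,302), about 1.3 rad, and the guard is still on the shaft at (155,325). Next I move over the press place and turn 90°.

>>> arm_command --moves '[{"translation": [-0.83,0.46,0],"twist": [0,0,0],"fingers": 100},{"translation": [-0.83,0.46,0],"twist": [0,0,0],"fingers": 100},{"translation": [-0.83,0.46,0],"twist": [0,0,0],"fingers": 100},{"translation": [-0.83,0.46,0],"twist": [0,0,0],"fingers": 100},{"translation": [0,0,0],"twist": [0,0,-1],"fingers": 100},{"translation": [0,0,0],"twist": [0,0,-1],"fingers": 100},{"translation": [0,0,0],"twist": [0,0,-1],"fingers": 100},{"translation": [0,0,0],"twist": [0,0,-1],"fingers": 100},{"translation": [0,0,0],"twist": [0,0,-1],"fingers": 100},{"translation": [0,0,0],"twist": [0,0,-1],"fingers": 100}]'

```text
clock: 19.45
tcp_pos: [0.539, 0.0877, 0.1868]
eef_rot: [0.491, -3.102, 0.001]
wrist_force: [-0.7, -0.3, -0.1]
opening: 0.0856
grip_force: 0.0
```

>>> arm_command --moves '[{"translation": [0,0,0],"twist": [0,0,-1],"fingers": 100},{"translation": [0,0,0],"twist": [0,0,-1],"fingers": 100},{"translation": [0,0,0],"twist": [0,0,-1],"fingers": 100},{"translation": [0,0,0],"twist": [0,0,-1],"fingers": 100},{"translation": [0,0,0],"twist": [0,0,-1],"fingers": 100},{"translation": [0,0,0],"twist": [0,0,-1],"fingers": 100},{"translation": [0,0,0],"twist": [0,0,-1],"fingers": 100},{"translation": [0,0,0],"twist": [0,0,-1],"fingers": 100},{"translation": [0,0,0],"twist": [0,0,-1],"fingers": 100},{"translation": [0,0,0],"twist": [0,0,-1],"fingers": 100}]'

```text
clock: 20.7
tcp_pos: [0.539, 0.0877, 0.1868]
eef_rot: [1.756, -2.604, -0.0]
wrist_force: [-0.2, 0.5, 0.1]
opening: 0.0852
grip_force: 0.0
```

>>> arm_command --moves '[{"translation": [0,0,0],"twist": [0,0,-1],"fingers": 100},{"translation": [0,0,0],"twist": [0,0,-1],"fingers": 100},{"translation": [0,0,0.5],"twist": [0,0,0],"fingers": 100},{"translation": [0,0,0.5],"twist": [0,0,0],"fingers": 100},{"translation": [0,0,0.4],"twist": [0,0,0],"fingers": 100},{"translation": [0,0,0.4],"twist": [0,0,0],"fingers": 100},{"translation": [0,0,0.4],"twist": [0,0,0],"fingers": 100},{"translation": [0,0,0.3],"twist": [0,0,0],"fingers": 100},{"translation": [0,0,0],"twist": [0,0,0],"fingers": 100},{"translation": [0,0,0],"twist": [0,0,0],"fingers": 100}]'

```text
clock: 21.95
tcp_pos: [0.5395, 0.0878, 0.1254]
eef_rot: [-1.973, 2.444, -0.001]
wrist_force: [0.2, 0.3, -0.0]
opening: 0.0853
grip_force: 0.0
```

Run:
```python
from w import *
o,R=state();print("tcp H",H(o["tcp_pos"]));wrist("w6")
p,d,K,T=load("scene0");P=H(cloud(d,K,T))
m=(P[...,2]>15)&(P[...,2]<130)&(abs(P[...,0]+4)<45)&(P[...,1]>35)&(P[...,1]<200)&(d>0)
print(m.sum(), m.sum() and P[m].min(0))
p,d,K,T=load("w6");P=H(cloud(d,K,T))
m=(abs(P[...,0]-0)<20)&(abs(P[...,1])<60)&(P[...,2]>84)&(P[...,2]<93)&(d>0)
if m.sum():print("body top",m.sum(),P[m].min(0),P[m].max(0))
```

```text
t 21.95 tcp [0.5395 0.0878 0.1254] F [ 0.2172  0.3114 -0.0391] open 0.08531484246453966 grip 0.0
yawY 167.81494949571416 z [ 0.0007  0.0001 -1.    ]
tcp H [ -3.527  -3.733 125.406]
214 [-28.9905 183.9431  15.0709]
body top 5702 [-19.9862 -16.7343  84.0002] [19.996  18.5619 91.1456]
```

View pics/w6.png

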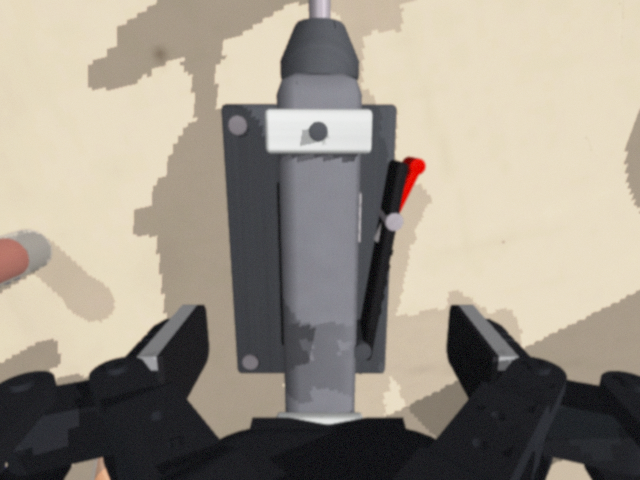

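The gripper straddles body and paddle, with the paddle at w6 (385,265), its hinge at the bottom and the lever clear at (412,185). Descending, then squeezing.

>>> arm_command --moves '[{"translation": [0,0,0.5],"twist": [0,0,0],"fingers": 100},{"translation": [0,0,0.5],"twist": [0,0,0],"fingers": 100},{"translation": [0,0,0.5],"twist": [0,0,0],"fingers": 100},{"translation": [0,0,0.5],"twist": [0,0,0],"fingers": 100},{"translation": [0,0,0.5],"twist": [0,0,0],"fingers": 100},{"translation": [0,0,0.5],"twist": [0,0,0],"fingers": 100},{"translation": [0,0,0],"twist": [0,0,0],"fingers": 100},{"translation": [0,0,0],"twist": [0,0,0],"fingers": 100},{"translation": [0,0,0],"twist": [0,0,0],"fingers": 100},{"translation": [0,0,0],"twist": [0,0,0],"fingers": 100}]'

```text
clock: 23.25
tcp_pos: [0.5394, 0.0879, 0.0505]
eef_rot: [-1.973, 2.444, -0.0]
wrist_force: [-0.1, -0.8, 0.3]
opening: 0.0852
grip_force: 0.0
```

>>> arm_command --moves '[{"translation": [0,0,0],"twist": [0,0,0],"fingers": 0},{"translation": [0,0,0],"twist": [0,0,0],"fingers": 0},{"translation": [0,0,0],"twist": [0,0,0],"fingers": 0},{"translation": [0,0,0],"twist": [0,0,0],"fingers": 0},{"translation": [0,0,0],"twist": [0,0,0],"fingers": 0},{"translation": [0,0,0],"twist": [0,0,0],"fingers": 0},{"translation": [0,0,0],"twist": [0,0,0],"fingers": 0},{"translation": [0,0,0],"twist": [0,0,0],"fingers": 0},{"translation": [0,0,0],"twist": [0,0,0],"fingers": 0},{"translation": [0,0,0],"twist": [0,0,0],"fingers": 0}]' --newtons 40

```text
clock: 24.5
tcp_pos: [0.5397, 0.0873, 0.0506]
eef_rot: [-1.973, 2.444, -0.002]
wrist_force: [1.5, -5.1, 4.7]
opening: 0.0468
grip_force: 44.7
```

The opening is 47 mm, so the paddle is home. Holding briefly, then releasing.

>>> arm_command --moves '[{"translation": [0,0,0],"twist": [0,0,0],"fingers": 0},{"translation": [0,0,0],"twist": [0,0,0],"fingers": 0},{"translation": [0,0,0],"twist": [0,0,0],"fingers": 0},{"translation": [0,0,0],"twist": [0,0,0],"fingers": 100},{"translation": [0,0,0],"twist": [0,0,0],"fingers": 100},{"translation": [0,0,0],"twist": [0,0,0],"fingers": 100},{"translation": [0,0,0],"twist": [0,0,0],"fingers": 100},{"translation": [0,0,0],"twist": [0,0,0],"fingers": 100},{"translation": [0,0,0],"twist": [0,0,0],"fingers": 100},{"translation": [0,0,0],"twist": [0,0,0],"fingers": 100}]'

```text
clock: 25.75
tcp_pos: [0.5391, 0.0878, 0.05]
eef_rot: [1.973, -2.445, -0.0]
wrist_force: [0.3, -0.5, 0.4]
opening: 0.0854
grip_force: 0.0
```

>>> arm_command --moves '[{"translation": [0,0,-0.5],"twist": [0,0,0],"fingers": 100},{"translation": [0,0,-0.7],"twist": [0,0,0],"fingers": 100},{"translation": [0,0,-0.8],"twist": [0,0,0],"fingers": 100},{"translation": [0,0,-0.8],"twist": [0,0,0],"fingers": 100},{"translation": [0,0,-0.8],"twist": [0,0,0],"fingers": 100},{"translation": [0,0,-0.8],"twist": [0,0,0],"fingers": 100},{"translation": [0,0,-0.8],"twist": [0,0,0],"fingers": 100},{"translation": [0,0,-0.6],"twist": [0,0,0],"fingers": 100},{"translation": [0,0,0],"twist": [0,0,0],"fingers": 100},{"translation": [0,0,0],"twist": [0,0,0],"fingers": 100}]'

```text
clock: 27.0
tcp_pos: [0.5387, 0.0878, 0.1943]
eef_rot: [1.972, -2.444, -0.001]
wrist_force: [0.2, 0.4, -0.6]
opening: 0.0855
grip_force: 0.0
```

Run:
```python
from w import *
o,R=state();wrist("w7");wrist("sd7","side");wrist("sc7","scene");[red(n) for n in("w7","sd7","sc7")]
for n in("w7","sd7","sc7"):
    p,d,K,T=load(n);P=H(cloud(d,K,T));hsv=cv2.cvtColor(p,cv2.COLOR_BGR2HSV)
    b=(hsv[...,0]>105)&(hsv[...,0]<130)&(hsv[...,1]>120)&(d>0)&(abs(P[...,0]-173)<40)&(abs(P[...,1])<60)
    if b.sum()>5: Q=P[b];print(n,"blue",b.sum(),np.percentile(Q,1,0),np.percentile(Q,99,0))
cv2.imwrite("pics/m7.png",np.hstack([cv2.resize(load("w7")[0],(400,300)),cv2.resize(load("sd7")[0][100:400,130:530],(400,300))]))
```

```text
t 27.0 tcp [0.5387 0.0878 0.1943] F [ 0.1891  0.3987 -0.6011] open 0.08550890782463585 grip 0.0
yawY 167.80580656838865 z [-0.0013 -0.0001 -1.    ]
w7 red 299 [ -3.7389 -48.1272  64.8063] [ 52.3072 -36.9563 239.4436] angle from paddle-normal 1.4829086177265114
sd7 red 49 [ 25.9861 -49.9561  59.2598] [ 49.2281 -39.3143  80.0155] angle from paddle-normal 1.3470123537395389
sc7 red 44 [ 27.5942 -50.2092  58.7528] [ 49.3318 -37.8925  85.5973] angle from paddle-normal 1.3634274848891437
sd7 blue 55 [157.1774 -37.059   30.1228] [173.6936  32.8789  85.1702]
sc7 blue 39 [160.4511 -35.6739  30.3877] [183.3242  -8.4539  89.3515]
```

View pics/m7.png

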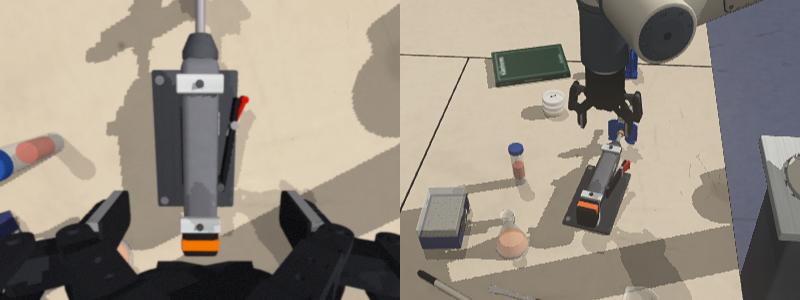

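The paddle has sprung back out, the lever is still forward, the guard hangs on the shaft, and the surrounding items haven't moved. Handing in.

```bash
python3 -c "
from bench import manip
print(manip.hand_in())"
```

```text
the job is handed in; nothing more can be done
None
```

I handed the job in at 27 s: the guard hangs seated on the shaft, the lever is fully forward, and the paddle was squeezed home for about a second and released; the final pictures show nothing else disturbed, but the hand-in returned no verdict.

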